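# Clamp the brass sample rod in the V-block of the saw fixture

### The job

In the metallography lab, get the brass sample ready for the saw: take the brass rod from the rack and lay it lengthwise in the V-block fixture, roughly centred and bedded down in both V saddles, without letting it drop. Then swing the strap with the red knob over the rod until it lies square across it, and let go.

Things in the scene. Friction and masses are not known exactly. Their poses are not given: they have to be found in the camera images.
- brass_rod: Brass (yellow metal) rod, 22 mm diameter, 150 mm long, 0.5 kg. Origin at its middle; its y axis runs along it. It lies level, axis 36 mm above the bench, in one of 3 lanes (75 mm apart) of a white rack with blue V rests, beside a steel and a black rod of the same size. The rests hold it only near its ends (44 to 60 mm from the rack's middle); between them 28 mm are free under its axis.
- v_seat (a point): Where the rod's middle belongs, its axis along this frame's y (z up), 48 mm above the bench, in the fixed aluminium V fixture on a dark 150 x 130 mm base. Two V saddles 26 mm long, centred at y = +43 and -43 mm; V 40 mm wide at its top, 4 mm above this point. Finger room between them (60 mm) down to the base, 38 mm below. Strap pillar, 24 mm diameter, at x = +45, y = -43 mm.
- strap (a joint): Turn of the steel strap about its pillar, rad. 0: shut against a stop, pointing along v_seat's -x, square across the rod over the saddle at y = -43 mm. Grows counter-clockwise seen from above; at 1.57 it points along -y. Starts at 1.2 to 1.9 (limit 2.2), stays where left, needs about 1 N at the knob. 20 mm wide, 8 mm thick, underside 14 mm above v_seat: 3 mm over a seated rod.
- strap_knob (a point): Point on the axis of the red upright knob at the strap's free end, 85 mm from the pillar's axis. The knob is a cylinder 18 mm in diameter standing 40 mm up from the strap's top, fixed to the strap; this point lies 22 mm above the strap's top, 18 mm below the knob's top and 92 mm above the bench (44 mm above v_seat).
There are look-alikes about, which are no part of the job. Several things have the shape of the brass_rod; the one meant has the colours described above.

How it is judged (in metres and radians):
On the way, in this order (a step that is already met when the one before it is completed fails the run):
1. the brass rod lies in both V saddles, with the strap still open (x of brass_rod in the frame of v_seat between -0.01 and 0.01 m and y of brass_rod in the frame of v_seat between -0.02 and 0.02 m and z of brass_rod in the frame of v_seat between -0.006 and 0.006 m and angle between the y axis of brass_rod and the y axis of v_seat, either way round below 0.17 rad and value of joint strap above 0.6 rad), for 0.2 s.
2. the strap is swung over the rod (value of joint strap below 0.17 rad), for 0.2 s.
At the end, for the whole second after the job is handed in: The brass rod rests in both V saddles, its middle within 20 mm lengthwise, 10 mm sideways and 6 mm in height of v_seat and its axis within 0.17 rad of v_seat's y; the strap is shut to within 0.17 rad (joint below 0.17); the rod is at rest and everything is released (x of brass_rod in the frame of v_seat between -0.01 and 0.01 m and y of brass_rod in the frame of v_seat between -0.02 and 0.02 m and z of brass_rod in the frame of v_seat between -0.006 and 0.006 m and angle between the y axis of brass_rod and the y axis of v_seat, either way round below 0.17 rad and value of joint strap below 0.17 rad and linear speed of brass_rod below 0.02 m/s); the robot touches nothing.
It fails at once if the brass rod is let go more than 35 mm above its seat in the V-block (horizontal distance between brass_rod and v_seat below 0.08 m and z of brass_rod in the frame of v_seat above 0.035 m and contact force between brass_rod and anything else below 0.02 N).
It also fails if it takes over 50 s, if anything falls off the work surface, if the arm or the gripper's body presses on something with over 40 N, if the wrist force passes 120 N, or if a joint passes its speed limit or range.

### The arm

A 6-joint arm with a two-finger parallel gripper is mounted at the origin on the work surface. World frame = base frame: x ahead of the robot, y to its left, z up, the work surface at z = 0. Lengths are in mm, angles in degrees, forces in N, time in s.
With the tool pointing down it reaches from about 200 to 875 mm from the base axis. Payload 3.4 kg.
Tool frame: the origin (TCP) lies at the very end of the fingers, on their centre line; the grasp point (between the pads) lies 19 mm behind it; x points along the fingers, y is the direction in which the jaws open and shut, and the axes are right-handed (so a half turn about x gives the same grasp; the last joint's range is limited). The gripper opens to 94 mm and grips with 3 to 60 N. Pads are 16 mm wide; open, the fingers measure 119 mm over their backs; the gripper's body (75 mm by 177 mm) begins 78 mm behind the grasp point.
Start: joints at [65.947, 15.808, 86.224, -0, 77.962, -6.933], TCP at [169.282, 549.553, 205.493] pointing down, gripper open.
Joint ranges: [-165.64, 165.64], [-43.16, 119.46], [12.63, 154.43], [-67.54, 247.53], [6.08, 155.33], [-154.97, 154.97]. Speed limits (degrees/s): [147.25, 147.25, 180, 180, 180, 180].

### API

Orientations are given as a 3x3 rotation matrix whose columns are the frame's x, y, z axes.
In Python, from station import ctrl, optics gives the robot as it stands. Calls block until the motion is done:
- ctrl.move_to(position, orientation): joint-space move of the TCP to a pose.
- ctrl.move_l(position, rate=150, orientation=None): straight line of the TCP; orientation=None keeps the orientation; rate is the mean speed in mm/s.
- ctrl.set_joints(angles): joint-space move.
- ctrl.set_gripper(opening): opening from 0.0 (shut) to 1.0 (fully open); the grip force is fixed at half the most; returns when the fingers have stopped.
- ctrl.wait(seconds).
- ctrl.ik(position, orientation): joint angles nearest the present ones, or None.
- ctrl.read_state(): the state.
- optics.capture(name): name is "scene" or "side" or "wrist"; returns (picture, depth): 384x512x3 uint8, red, green, blue; 384x512 float32, mm along the optical axis (not along the pixel's ray), 0 where there is no reading.
- optics.get_calibration(name): a dict with "camera_matrix" (3x3 intrinsics, pixels), "dist_coeffs" ([k1, k2, p1, p2, k3] as OpenCV has them; the pictures are not rectified), "rvec" (rotation vector, rad) and "tvec" (3), from world to camera coordinates, as OpenCV has them; the wrist camera has in their place "mount" (4x4, takes a point from camera to tool coordinates, whose origin is the TCP and whose axes are the tool frame's). Camera axes: x right, y down, z forward; pixel columns grow to the right and rows downward; lengths in mm; the calibration is good to about 2 mm. A picture is of the moment at which its call begins: read the wrist's pose just before it. get_calibration takes no time and is no camera call.
A pose or a line that the arm cannot do raises ctrl.PlanningError and nothing moves.
- ctrl.close_job(): hands the job in, once; it reports no verdict.
The state is a dict: "time": time; "q": joint angles; "dq": joint speeds; "joint_efforts": joint torques, N m; "tool_pos": TCP position; "tcp_rot": TCP orientation; "wrist_force": force on the tool from outside, world axes, zero at the start; "ft_torque": the same for the moment, N m; "gripper_width": opening from 0.0 (shut) to 1.0 (fully open).
Only numpy, scipy, OpenCV 4.12 (cv2) and the standard library are available. Lean on these libraries where they do the work, as an engineer would, in place of code of your own. Each camera call takes 0.05 s, during which the arm holds its last target.

## Working session

There is one attempt and no reset: what is moved stays moved. The work goes in short steps, each a Python script; the robot and the scene stay as the last script left them, time stands still between calls to the robot, and variables do not carry over. Pictures are saved under pics/ and viewed, and the job is handed in when it is done.

```bash
ls; mkdir -p pics; python3 - <<'E'
from station import ctrl, optics
import cv2, numpy as np
for n in ["scene","side","wrist"]:
    p,d=optics.capture(n); cv2.imwrite(f"pics/{n}0.png",p[:,:,::-1]); np.save(f"pics/{n}0.npy",d)
    print(n,optics.get_calibration(n),(d>0).mean())
s=ctrl.read_state();print(s["time"],s["tool_pos"],s["tcp_rot"],s["gripper_width"])
E
```

```text
pics
scene {'camera_matrix': array([[449.70415797,   0.        , 257.62398407],
       [  0.        , 449.70415797, 191.86225011],
       [  0.        ,   0.        ,   1.        ]]), 'dist_coeffs': array([0.04289733, 0.        , 0.        , 0.        , 0.        ]), 'rvec': array([ 1.92827956,  1.43525562, -0.62581971]), 'tvec': array([-244.9219441 , -183.2947037 , 1553.32380937])} 0.9959513346354166
side {'camera_matrix': array([[356.59886684,   0.        , 254.46403723],
       [  0.        , 356.59886684, 191.22569806],
       [  0.        ,   0.        ,   1.        ]]), 'dist_coeffs': array([0.02154826, 0.        , 0.        , 0.        , 0.        ]), 'rvec': array([ 2.08622263, -0.12730109,  0.05171201]), 'tvec': array([-399.92520054,  162.73940829,  915.13173075])} 0.9960479736328125
wrist {'camera_matrix': array([[285.13761651,   0.        , 257.66729389],
       [  0.        , 285.13761651, 188.89493026],
       [  0.        ,   0.        ,   1.        ]]), 'dist_coeffs': array([-0.05040039,  0.        ,  0.        ,  0.        ,  0.        ]), 'mount': array([[ 8.48452072e-04, -2.45272383e-01,  9.69453835e-01,
        -1.78510043e+02],
       [ 9.99999555e-01,  6.07906273e-04, -7.21384607e-04,
        -1.39339670e-01],
       [-4.12401346e-04,  9.69454016e-01,  2.45272790e-01,
        -7.02925672e+01],
       [ 0.00000000e+00,  0.00000000e+00,  0.00000000e+00,
         1.00000000e+00]])} 0.9953358968098959
0.15 [169.12056727 549.14880402 204.83397632] [[-5.31443479e-04  2.94418719e-01  9.55676376e-01]
 [-1.19310915e-03  9.55675644e-01 -2.94419157e-01]
 [-9.99999147e-01 -1.29669337e-03 -1.56613921e-04]] 0.9988134223092707
```

View pics/scene0.png

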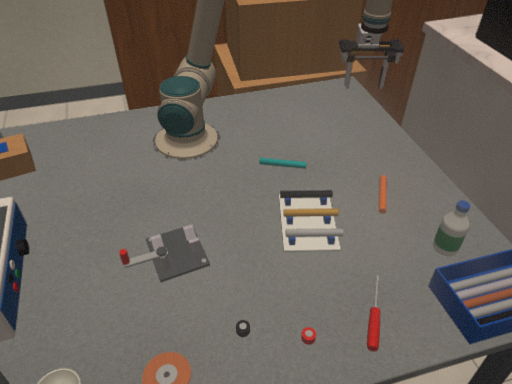

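View pics/side0.png

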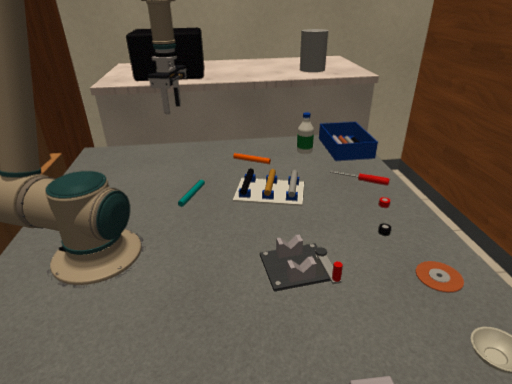

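View pics/wrist0.png

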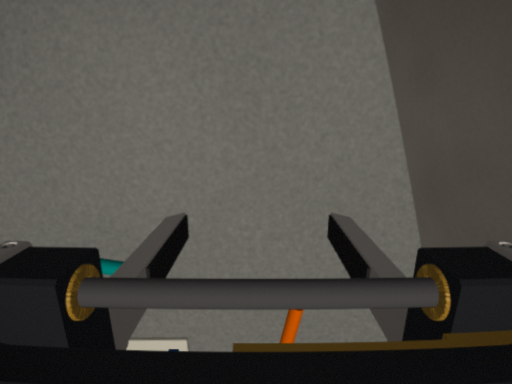

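The scene view shows the brass rod in the middle lane at (311,212), the fixture at (178,252) and the red knob at (124,256). In the side view the rod is at (270,183), the saddles are near (295,255) and the knob is at (338,271). I'll take rough positions from these and then look closer with the wrist camera.

```bash
cat > h.py <<'E'
from station import ctrl, optics
import cv2, numpy as np
def cam(name, st=None):
    c=optics.get_calibration(name); K=c["camera_matrix"]; D=np.array(c["dist_coeffs"])
    if name=="wrist":
        T=np.eye(4); T[:3,:3]=st["tcp_rot"]; T[:3,3]=st["tool_pos"]; M=T@c["mount"]
        R,o=M[:3,:3],M[:3,3]
    else:
        Rc=cv2.Rodrigues(np.array(c["rvec"]))[0]; R=Rc.T; o=-R@np.array(c["tvec"])
    return K,D,R,o
def ray(c,uv):
    K,D,R,o=c
    n=cv2.undistortPoints(np.array(uv,float).reshape(-1,1,2),K,D).reshape(-1,2)
    return o,np.c_[n,np.ones(len(n))]@R.T
def plane(c,uv,z):
    o,d=ray(c,uv); return o+d*((z-o[2])/d[:,2])[:,None]
def depthpts(c,uv,dep):
    o,d=ray(c,uv); uv=np.array(uv,int); return o+d*dep[uv[:,1],uv[:,0]][:,None]
def grab(name,fn):
    st=ctrl.read_state(); p,d=optics.capture(name)
    cv2.imwrite(f"pics/{fn}.png",p[:,:,::-1]); np.save(f"pics/{fn}.npy",d)
    return p,d,cam(name,st),st
E
python3 - <<'E'
from h import *
for n,box in [("scene",(280,340,180,250)),("side",(230,310,160,210))]:
    p=cv2.imread(f"pics/{n}0.png"); d=np.load(f"pics/{n}0.npy"); c=cam(n)
    h=cv2.cvtColor(p,cv2.COLOR_BGR2HSV)
    m=np.zeros(h.shape[:2],bool); x0,x1,y0,y1=box
    m[y0:y1,x0:x1]=cv2.inRange(h,(10,90,60),(30,255,255))[y0:y1,x0:x1]>0
    v,u=np.nonzero(m); P=depthpts(c,np.c_[u,v],d); print(n,len(u),np.median(P,0),P[:,:2].min(0),P[:,:2].max(0),np.linalg.svd(P[:,:2]-P[:,:2].mean(0),full_matrices=0)[2][0])
    # fixture top points / knob
    boxf=(110,220,215,285) if n=="scene" else (255,350,230,295)
    x0,x1,y0,y1=boxf
    r=(cv2.inRange(h,(0,150,60),(6,255,255))|cv2.inRange(h,(174,150,60),(180,255,255)))>0
    mm=np.zeros_like(r); mm[y0:y1,x0:x1]=r[y0:y1,x0:x1]
    v,u=np.nonzero(mm); P=depthpts(c,np.c_[u,v],d); print(" knob",len(u),np.median(P,0),P.min(0),P.max(0),(u.mean(),v.mean()))
    yy,xx=np.mgrid[y0:y1,x0:x1]; uv=np.c_[xx.ravel(),yy.ravel()]; P=depthpts(c,uv,d)
    k=(P[:,2]>43)&(P[:,2]<58); print(" saddle",k.sum(),P[k].mean(0))
    v=P[uv.shape[0]*0:]; b=(P[:,2]>5)&(P[:,2]<16)&(p[y0:y1,x0:x1].max(2).ravel()<90); print(" base",b.sum(),cv2.minAreaRect(P[b][:,:2].astype(np.float32)))
E
```

```text
scene 368 [489.50672022 259.25758384  41.67242352] [ 462.79298578 -132.90951021] [1282.53801451  357.25174772] [ 0.54443067 -0.83880585]
 knob 82 [ 553.17094932 -234.71238984  103.38170755] [ 437.14195079 -250.1644366    -2.75379405] [1282.53801451 -132.90951021  918.60212675] (np.float64(123.73170731707317), np.float64(255.52439024390245))
 saddle 253 [ 488.87308632 -112.37548367   49.25423208]
 base 1374 ((494.513671875, -113.79547882080078), (152.6709442138672, 128.33871459960938), 7.520439147949219)
side 224 [480.85655831 274.63770379  42.44519864] [ 326.48240271 -755.41663006] [525.8435092  519.41718365] [-0.0856342  -0.99632665]
 knob 159 [ 542.13874835 -238.99771157   97.02814603] [ 535.14590779 -242.97209398   -0.5766668 ] [ 603.49899627 -102.06738026  111.88880974] (np.float64(337.0125786163522), np.float64(270.811320754717))
 saddle 373 [ 490.18298368 -121.66078459   49.43627069]
 base 1305 ((490.010009765625, -110.8375244140625), (149.8970184326172, 134.46966552734375), 6.90605354309082)
```

```bash
python3 - <<'E'
from h import *
a=np.radians(0); y=np.array([1,0,0.]);x=np.array([0,0,-1.]);R=np.c_[x,y,np.cross(x,y)]
for t in [(484,187,200),(492,-200,220),(484,267,60),(492,-112,60),(545,-237,60)]:
    for s in (1,-1):
        RR=np.c_[x,s*y,np.cross(x,s*y)]
        q=ctrl.ik(t,RR); print(t,s,None if q is None else np.round(q,0))
ctrl.move_to((484,187,200),R)
grab("wrist","wrod")
ctrl.move_to((492,-205,230),R)
grab("wrist","wfix")
print(ctrl.read_state()["time"])
E
```

```text
(484, 187, 200) 1 [13. 11. 93. -0. 75. 13.]
(484, 187, 200) -1 None
(492, -200, 220) 1 [-30.  12.  90.  -0.  78. -30.]
(492, -200, 220) -1 [-30.  12.  90.  -0.  78. 150.]
(484, 267, 60) 1 [ 22.  21. 101.  -0.  58.  22.]
(484, 267, 60) -1 None
(492, -112, 60) 1 [-21.  17. 107.  -0.  56. -21.]
(492, -112, 60) -1 None
(545, -237, 60) 1 [-30.  24.  96.  -0.  60. -30.]
(545, -237, 60) -1 [-30.  24.  96.  -0.  60. 150.]
3.4583
```

View pics/wrod.png

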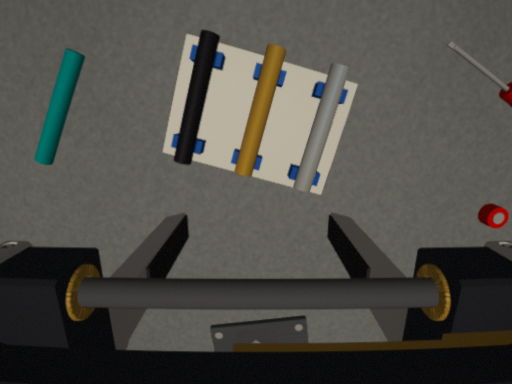

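View pics/wfix.png

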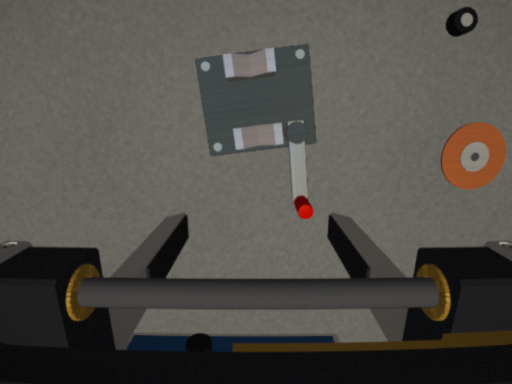

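wrod shows the brass rod running from (275,50) to (244,172) between the black and steel rods. wfix shows the saddles at (250,63) and (259,136), the pillar at (297,132) and the knob top at (305,211). Next I'll measure these.

```bash
python3 - <<'E'
from h import *
x=np.array([0,0,-1.]);y=np.array([1,0,0.]);R=np.c_[x,y,np.cross(x,y)]
def C(pos): return cam("wrist",dict(tcp_rot=R,tool_pos=np.array(pos,float)))
c=C((484,187,200)); p=cv2.imread("pics/wrod.png"); h=cv2.cvtColor(p,cv2.COLOR_BGR2HSV); d=np.load("pics/wrod.npy")
m=cv2.inRange(h,(10,120,60),(30,255,255)); m[:,:200]=0;m[:,330:]=0;m[200:]=0
m=cv2.morphologyEx(m,cv2.MORPH_OPEN,np.ones((3,3)))
v,u=np.nonzero(m); P=plane(c,np.c_[u,v],40)
r=cv2.minAreaRect(P[:,:2].astype(np.float32)); print("camera",c[3]); print("rod z40",r); print(cv2.boxPoints(r))
D=depthpts(c,np.c_[u,v],d); k=D[:,2]>20; print("depth",np.percentile(D[k],[2,50,98],axis=0).round(1)); r=cv2.minAreaRect(D[k][:,:2].astype(np.float32)); print(r)
c=C((492,-205,230)); p=cv2.imread("pics/wfix.png"); h=cv2.cvtColor(p,cv2.COLOR_BGR2HSV); d=np.load("pics/wfix.npy")
vv,uu=np.mgrid[30:225,180:340]; uv=np.c_[uu.ravel(),vv.ravel()]; P=depthpts(c,uv,d); col=h[30:225,180:340].reshape(-1,3)
# base
b=(np.abs(P[:,2]-10)<5)&(col[:,2]<75); print("base",P[b][:,2].mean(),cv2.minAreaRect(P[b][:,:2].astype(np.float32)))
print("z hist",np.histogram(P[:,2],bins=range(0,125,5)))
for vlo,vhi in [(40,85),(115,155)]:
    s=(uv[:,1]>vlo)&(uv[:,1]<vhi)&(uv[:,0]<287)&(uv[:,0]>215)&(P[:,2]>25)&(P[:,2]<60)
    Q=P[s]; print("saddle",s.sum(),Q[:,2].min(),Q[:,2].max(),cv2.minAreaRect(Q[:,:2].astype(np.float32)))
s=(P[:,2]>56)&(P[:,2]<80); Q=P[s]; print("strap+pillar",s.sum(),Q[:,2].max(),cv2.minAreaRect(Q[:,:2].astype(np.float32)))
k=((col[:,0]<6)|(col[:,0]>174))&(col[:,1]>150)&(P[:,2]>105); print("knobtop",k.sum(),P[k].mean(0))
top=uv[((col[:,0]<6)|(col[:,0]>174))&(col[:,1]>150)&(col[:,2]>190)]; print(top.mean(0),plane(c,[top.mean(0)],110))
E
```

```text
camera [484.47327019 257.53766417 378.51032257]
rod z40 ((485.9864501953125, 262.00396728515625), (151.51361083984375, 20.92332649230957), 74.87725067138672)
[[456.12305 191.6    ]
 [476.32178 186.14139]
 [515.84985 332.40793]
 [495.65112 337.86655]]
depth [[462.4 193.9  38.8]
 [487.1 267.2  44.6]
 [510.  331.4  47. ]]
((486.0527038574219, 262.0272521972656), (148.70108032226562, 21.091062545776367), 74.90718841552734)
base 9.283983362544157 ((491.71124267578125, -114.28767395019531), (149.1510772705078, 128.77415466308594), 7.084625720977783)
z hist (array([3568, 6368, 1744,   32,   35,   40,  249,  386,  381,  396,  842,
          3,   10,  837,  269,  272,   18,   20,   21,   22,   20,  168,
         29,    0]), array([  0,   5,  10,  15,  20,  25,  30,  35,  40,  45,  50,  55,  60,
        65,  70,  75,  80,  85,  90,  95, 100, 105, 110, 115, 120]))
saddle 1275 25.00504448526948 53.67943152082768 ((482.14495849609375, -71.95250701904297), (60.58462905883789, 25.893959045410156), 7.058560848236084)
saddle 1022 25.546904897334457 59.38856913903146 ((496.9246520996094, -156.87603759765625), (68.41854858398438, 25.0198917388916), 7.047057628631592)
strap+pillar 1390 79.91467790874805 ((539.8510131835938, -189.61749267578125), (24.41299819946289, 103.04528045654297), 3.9042954444885254)
knobtop 197 [ 543.97169952 -233.50153463  113.56081411]
[303.51219512 208.73170732] [[ 543.03589034 -232.67012844  110.        ]]
```

```bash
python3 - <<'E'
from h import *
x=np.array([0,0,-1.]);y=np.array([1,0,0.]);R=np.c_[x,y,np.cross(x,y)]
c=cam("wrist",dict(tcp_rot=R,tool_pos=np.array((492,-205,230.))))
d=np.load("pics/wfix.npy")
vv,uu=np.mgrid[30:225,180:340]; uv=np.c_[uu.ravel(),vv.ravel()]; P=depthpts(c,uv,d)
a=np.radians(7.08); ex=np.array([np.cos(a),np.sin(a)]); ey=np.array([-np.sin(a),np.cos(a)])
o=np.array([487.5,-114.7]); L=np.c_[(P[:,:2]-o)@ex,(P[:,:2]-o)@ey,P[:,2]]
for s in (43,-43):
    k=(abs(L[:,1]-s)<9)&(abs(L[:,0])<42)
    print(s); 
    for b in range(-36,40,3):
        q=L[k&(abs(L[:,0]-b)<1.5)]; print(b,len(q),np.median(q[:,2]).round(1) if len(q) else None,end=" | ")
    print()
    for sg in (1,-1):
        q=L[k&(sg*L[:,0]>4)&(sg*L[:,0]<16)]; f=np.polyfit(q[:,0],q[:,2],1); print(f, end="")
        if sg==1:f1=f
    xc=(f[1]-f1[1])/(f1[0]-f[0]); print("V bottom",xc,np.polyval(f,xc))
k=(L[:,2]>25)&(abs(L[:,0])<28)&(abs(L[:,1])<62)
for s in(1,-1):
    q=L[k&(s*L[:,1]>0)]; print("y range",np.percentile(q[:,1],[2,98]))
k=(abs(L[:,2]-70)<8)&(abs(L[:,0]-47)<20)&(L[:,1]<-20)&(L[:,1]>-135); q=P[k]
print("strap",cv2.minAreaRect(q[:,:2].astype(np.float32)), np.percentile(L[k],[1,99],axis=0))
E
```

```text
43
-36 34 8.6 | -33 7 9.5 | -30 13 51.6 | -27 41 51.6 | -24 42 51.4 | -21 40 51.5 | -18 44 49.4 | -15 42 46.1 | -12 41 43.4 | -9 38 40.1 | -6 38 37.8 | -3 37 34.7 | 0 38 32.2 | 3 39 34.3 | 6 38 37.8 | 9 39 40.5 | 12 41 43.4 | 15 42 46.5 | 18 41 49.8 | 21 42 51.3 | 24 41 51.8 | 27 42 51.6 | 30 26 51.7 | 33 12 9.2 | 36 32 9.3 | 39 33 9.2 | 
[ 0.98197388 31.82159508][-0.97274553 31.6772465 ]V bottom -0.07384618981096114 31.74908005404884
-43
-36 27 9.4 | -33 5 9.6 | -30 20 52.4 | -27 35 51.8 | -24 36 51.9 | -21 35 52.0 | -18 36 49.6 | -15 35 46.8 | -12 35 43.8 | -9 34 40.3 | -6 33 38.0 | -3 34 35.0 | 0 32 32.4 | 3 31 34.9 | 6 34 37.5 | 9 32 40.9 | 12 35 43.8 | 15 38 46.6 | 18 39 49.9 | 21 36 51.8 | 24 34 52.0 | 27 39 51.7 | 30 16 51.9 | 33 56 45.9 | 36 59 74.8 | 39 43 75.3 | 
[ 0.9931037  31.93367669][-1.01337169 31.59984   ]V bottom -0.1663796592790905 31.76844443563217
y range [30.32128468 55.49432912]
y range [-55.06753763 -20.22462928]
strap ((539.8510131835938, -189.61749267578125), (24.41299819946289, 103.04528045654297), 3.9042954444885254) [[  32.78590526 -124.3310962    66.26969025]
 [  55.64466563  -30.23940808   76.94798432]]
```

V groove is centred at (487.4, -114.7) with yaw 7.1°. Its bottom sits at about 32 (expected 32.4) and its tops at 52, both as given. The rod is at (486, 262) with yaw -15.1° and its top at 47. The neighbouring rods leave little room, so I'll go in with the jaws half open.

```bash
cat >> h.py <<'E'
def ori(deg):
    a=np.radians(deg); x=np.array([0,0,-1.]); y=np.array([np.cos(a),np.sin(a),0]); return np.c_[x,y,np.cross(x,y)]
def show(t):
    s=ctrl.read_state(); print(t,round(s["time"],2),s["tool_pos"].round(1) if hasattr(s["tool_pos"],"round") else s["tool_pos"],np.round(s["wrist_force"],1),round(s["gripper_width"],3))
E
python3 - <<'E'
from h import *
ctrl.set_gripper(0.5)
ctrl.move_to((486,262,110),ori(-15.1)); show("above")
ctrl.move_l((486,262,17),rate=120); show("down")
ctrl.set_gripper(0.0); show("closed")
ctrl.move_l((486,262,140),rate=100); show("lift")
grab("wrist","wlift"); grab("side","slift")
E
```

```text
above 6.08 [486.6 261.4 110.3] [0.3 0.1 0.7] 0.497
down 7.01 [486.7 262.1  17.6] [ 0.2 -0.2  0.1] 0.5
closed 7.53 [484.6 262.5  17.3] [-5.1  2.   5.9] 0.222
lift 8.92 [485.5 261.7 139.2] [-1.2  0.2 -3.4] 0.224
```

View pics/wlift.png

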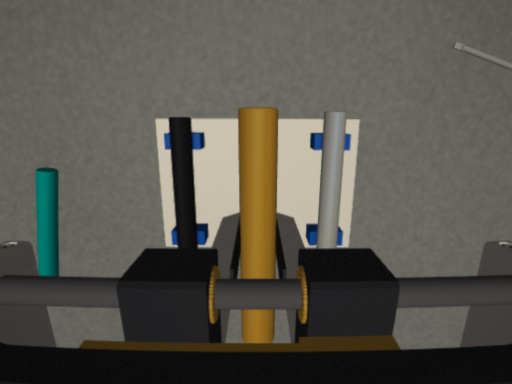

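View pics/slift.png

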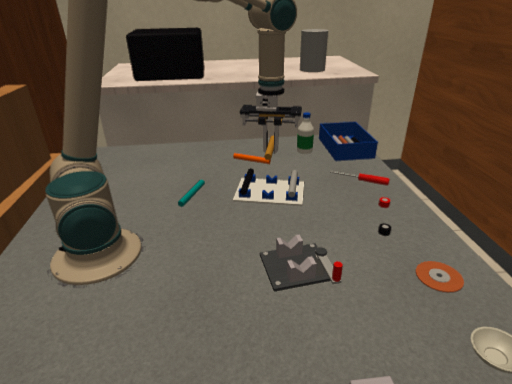

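The wrist view shows the brass rod held between the jaws, along the image column x=258, with its far end at (258,110). The neighbouring rods are undisturbed, and the side view agrees. I'll check tilt and lengthwise grip from depth.

```bash
python3 - <<'E'
from h import *
st=dict(tcp_rot=ori(-15.1),tool_pos=np.array([485.5,261.7,139.2])); c=cam("wrist",st)
p=cv2.imread("pics/wlift.png"); h=cv2.cvtColor(p,cv2.COLOR_BGR2HSV); d=np.load("pics/wlift.npy")
for v in range(108,270,12):
    P=depthpts(c,[(256,v),(260,v)],d).mean(0); print(v,P.round(1),((P-st["tool_pos"])@ori(-15.1)).round(1))
E
```

```text
108 [505.8 334.  166.9] [-27.7   0.8 -75.1]
120 [504.2 328.2 168.2] [-29.    0.8 -69.1]
132 [502.6 322.3 166.8] [-27.6   0.8 -63. ]
144 [501.1 316.4 168.3] [-29.1   0.8 -56.9]
156 [499.4 310.4 168.3] [-29.1   0.8 -50.6]
168 [497.7 304.1 167.6] [-28.4   0.8 -44.1]
180 [496.  297.7 167.1] [-27.9   0.8 -37.5]
192 [494.4 291.5 168.3] [-29.1   0.8 -31.1]
204 [492.5 284.7 167.7] [-28.5   0.8 -24.1]
216 [490.7 277.9 167.6] [-28.4   0.8 -17. ]
228 [488.8 270.9 167.3] [-28.1   0.8  -9.8]
240 [487.  264.2 168.1] [-28.9   0.8  -2.8]
252 [485.  256.8 167.8] [-28.6   0.8   4.8]
264 [483.  249.4 167.8] [-28.6   0.8  12.5]
```

The rod is level, centred in the grip (end at 75 mm) and has its axis about 17.5 mm above the TCP. So the seated TCP height should be about 30.5.

```bash
python3 - <<'E'
from h import *
R=ori(7.08)
ctrl.move_to((487.4,-114.7,130),R); show("above")
ctrl.move_l((487.4,-114.7,45),rate=100); show("45")
z=45
for z in (38,34,32.5,31.5,30.5):
    ctrl.move_l((487.4,-114.7,z),rate=30); ctrl.wait(.1); show(z)
    f=ctrl.read_state()["wrist_force"]
    if f[2]>3: break
E
```

```text
above 10.43 [ 487.6 -114.   130. ] [-0.6 -0.2 -4.6] 0.22
45 11.43 [ 488.1 -114.8   45.5] [ 0.2  0.2 -5.4] 0.229
38 11.91 [ 487.5 -114.8   38. ] [ 0.3 -0.8 -4.6] 0.225
34 12.29 [ 487.4 -114.7   33.9] [-0.5 -0.2 -5.4] 0.223
32.5 12.64 [ 487.4 -114.7   32.5] [ 0.3  0.7 -4.4] 0.225
31.5 12.99 [ 487.4 -114.7   31.5] [ 1.1  0.1 -4.2] 0.224
30.5 13.34 [ 487.4 -114.7   30.5] [-0.6  0.3 -4.8] 0.222
```

```bash
python3 - <<'E'
from h import *
for z in (29.7,29,28.3,27.6,26.9):
    ctrl.move_l((487.4,-114.7,z),rate=30); ctrl.wait(.1); show(z)
    f=ctrl.read_state()["wrist_force"]
    if f[2]>1: break
grab("side","sseat")
E
```

```text
29.7 13.69 [ 487.4 -114.7   29.7] [-0.2 -0.1 -4.4] 0.227
29 14.04 [ 487.6 -114.7   29.4] [-2.2  0.7  1.6] 0.226
```

View pics/sseat.png

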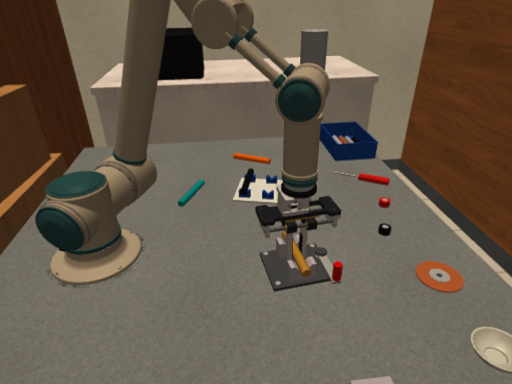

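The side view shows the rod in the V saddles at (300,260), and the wrist force has swung from -5 to +1.6 N, so it is bedded. I'll release and check it.

```bash
python3 - <<'E'
from h import *
ctrl.set_gripper(0.5); show("open")
ctrl.move_l((487.4,-114.7,135),rate=150)
ctrl.move_l((492,-205,230),rate=250,orientation=ori(0))
ctrl.set_gripper(0.6)
ctrl.wait(.2); p,d,c,st=grab("wrist","wseat"); show("view")
h=cv2.cvtColor(p,cv2.COLOR_RGB2HSV)
m=cv2.inRange(h,(10,120,60),(30,255,255)); m[200:]=0; m[:,:190]=0; m[:,310:]=0
v,u=np.nonzero(m); D=depthpts(c,np.c_[u,v],d); k=(D[:,2]>35)&(D[:,2]<70)
print("rod",cv2.minAreaRect(D[k][:,:2].astype(np.float32)),"top z",np.percentile(D[k][:,2],[90,97]))
r=(cv2.inRange(h,(0,150,190),(6,255,255))|cv2.inRange(h,(174,150,190),(180,255,255)))>0
r[:, :250]=0; r[:, 360:]=0; r[260:]=0
v,u=np.nonzero(r); D=depthpts(c,np.c_[u,v],d);k=abs(D[:,2]-110)<5; print("knob",k.sum(),D[k].mean(0), plane(c,[(u.mean(),v.mean())],110))
E
```

```text
open 14.69 [ 487.4 -114.7   29. ] [-0.6  0.6 -0.5] 0.5
view 16.87 [ 492.  -204.9  230. ] [ 0.1 -0.1  0. ] 0.602
rod ((487.9194641113281, -114.10079956054688), (21.63566017150879, 148.8519744873047), 7.081251621246338) top z [58.24900405 58.85537998]
knob 90 [ 545.30494296 -232.85848174  109.32113971] [[ 545.18233873 -232.62911744  110.        ]]
```

View pics/wseat.png

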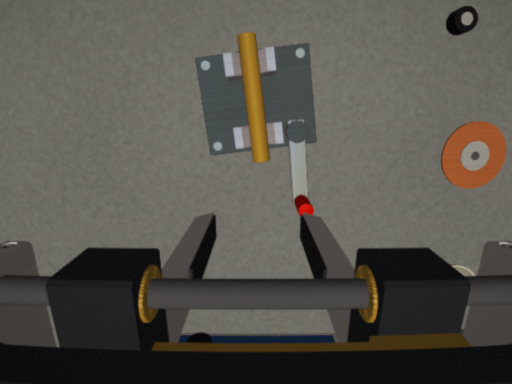

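The rod is seated at (487.9,-114.1) with yaw 7.08° and its top at 59, so it lies in both saddles. The knob top is at (304,209). That puts the strap about 1.54 rad open, with its pillar at (537.4,-151.8). I'll cage the knob loosely between the jaws and sweep it along its arc.

```bash
python3 - <<'E'
from h import *
pil=np.array([537.4,-151.8]); a0=-84.5; Z=76
def pose(a): 
    r=np.radians(a); return (pil[0]+85*np.cos(r),pil[1]+85*np.sin(r),Z), ori(a+90)
p,R=pose(a0)
ctrl.set_gripper(0.5)
ctrl.move_to((p[0],p[1],140),R); show("above")
ctrl.move_l(p,rate=80); show("down")
ctrl.set_gripper(0.26); show("cage")
for a in (-92,-102,-112,-122):
    p,R=pose(a); ctrl.move_l(p,rate=60,orientation=R); show(a)
grab("side","sswing")
E
```

```text
above 17.77 [ 545.1 -236.1  139.9] [-0.2 -0.6  0.2] 0.503
down 18.73 [ 546.  -236.6   76.5] [ 0.4  0.8 -0.2] 0.498
cage 19.28 [ 545.6 -236.4   76.1] [ 0.2  0.4 -0.4] 0.262
-92 19.62 [ 534.4 -236.8   76.1] [ 0.1  0.5 -0.2] 0.259
-102 20.02 [ 520.  -234.9   76.1] [ 0.5 -0.7 -0.1] 0.261
-112 20.42 [ 505.9 -230.6   76. ] [0.6 0.2 0.3] 0.257
-122 20.82 [ 492.8 -223.9   76. ] [-0.5 -0.4  0.1] 0.257
```

View pics/sswing.png

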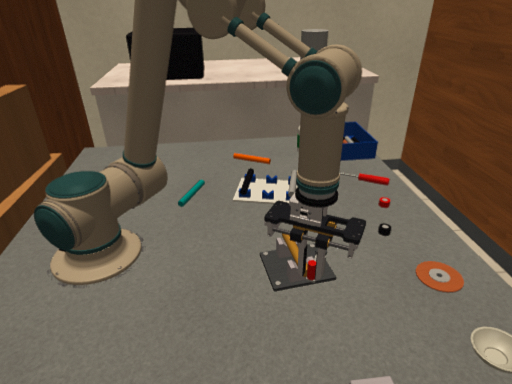

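The knob, at (312,270), is moving with the fingers, and the rod is undisturbed. I'll continue to the stop.

```bash
python3 - <<'E'
from h import *
pil=np.array([537.4,-151.8]); Z=76
def pose(a): 
    r=np.radians(a); return (pil[0]+85*np.cos(r),pil[1]+85*np.sin(r),Z), ori(a+90)
for a in (-132,-142,-152,-162,-168,-171,-173,-174.5,-176,-177.5):
    p,R=pose(a); ctrl.move_l(p,rate=60 if a>-165 else 30,orientation=R); show(a)
    if np.linalg.norm(ctrl.read_state()["wrist_force"])>5: break
p,R=pose(-173.5); ctrl.move_l(p,rate=30,orientation=R)
ctrl.set_gripper(0.5); show("open")
ctrl.move_l((p[0],p[1],150),rate=120)
ctrl.move_l((492,-205,230),rate=200,orientation=ori(0))
ctrl.wait(.2); p,d,c,st=grab("wrist","wend"); show("view"); grab("side","send")
h=cv2.cvtColor(p,cv2.COLOR_RGB2HSV)
m=cv2.inRange(h,(10,120,60),(30,255,255)); m[200:]=0; m[:,:190]=0; m[:,310:]=0
v,u=np.nonzero(m); D=depthpts(c,np.c_[u,v],d); k=(D[:,2]>35)&(D[:,2]<65)
print("rod",cv2.minAreaRect(D[k][:,:2].astype(np.float32)),"top z",np.percentile(D[k][:,2],[90,97]))
r=(cv2.inRange(h,(0,150,190),(6,255,255))|cv2.inRange(h,(174,150,190),(180,255,255)))>0
r[:, 350:]=0; r[230:]=0
v,u=np.nonzero(r); D=depthpts(c,np.c_[u,v],d);k=abs(D[:,2]-110)<6; K=D[k].mean(0); print("knob",k.sum(),K)
v=K[:2]-pil; print("strap rad", np.arctan2(v[1],v[0])+np.radians(172.92), np.hypot(*v))
E
```

```text
-132 21.27 [ 480.9 -215.1   76. ] [0.4 0.  0.2] 0.26
-142 21.67 [ 470.8 -204.3   76. ] [-0.  -0.1 -0. ] 0.26
-152 22.07 [ 462.7 -191.9   76. ] [-0.2 -0.5  0.2] 0.259
-162 22.47 [ 456.9 -178.3   76. ] [0.4 0.4 0.1] 0.258
-168 22.92 [ 454.4 -169.7   76. ] [-0.7 -0.4  1. ] 0.261
-171 23.22 [ 453.5 -165.1   76. ] [-0.9  0.4 -0.4] 0.261
-173 23.47 [ 453.  -162.1   76. ] [-0.2 -0.7 -0.9] 0.261
-174.5 23.72 [ 452.8 -160.    76. ] [-0.3 -0.8 -0.8] 0.262
-176 23.97 [ 452.5 -157.7   76. ] [-0.1 -0.5 -0. ] 0.26
-177.5 24.22 [ 452.8 -157.1   76. ] [-0.3 -5.7 -2.4] 0.259
open 25.12 [ 453.  -161.4   76. ] [ 0.2 -0.1 -0.3] 0.501
view 27.75 [ 491.9 -204.9  229.9] [-0.7 -0.1  0.1] 0.5
rod ((487.9481201171875, -114.28327178955078), (21.582069396972656, 148.91397094726562), 7.053312301635742) top z [58.19071192 58.78786499]
knob 168 [ 453.51450949 -160.75690033  109.22690063]
strap rad -0.017197015548546357 84.36232323903846
```

View pics/wend.png

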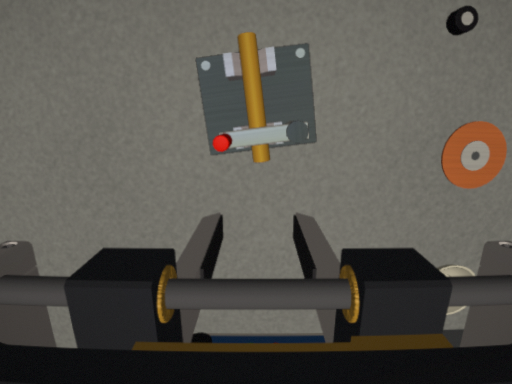

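View pics/send.png

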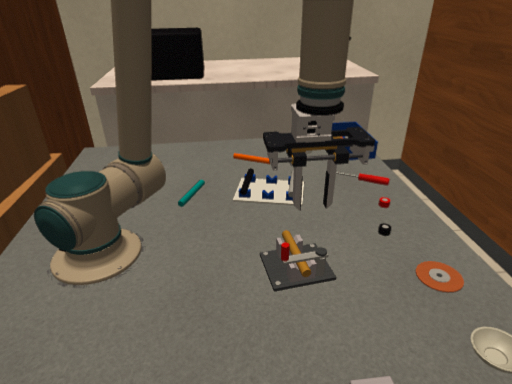

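The wrist view shows the strap lying square across the rod, with the knob at (222,143) and the pillar at (297,131). Its angle reads -0.02 rad, which is shut within measurement error. The rod hasn't moved and the gripper is clear, so I'm handing in.

```bash
python3 -c "
from station import ctrl
print(ctrl.close_job(), ctrl.read_state()['time'])"
```

```text
the job is handed in; nothing more can be done
the job is handed in; nothing more can be done
```

The brass rod is lying in both V saddles with the strap shut square across it, and I handed the job in at about 28 s of the 50 s allowed. No verdict is reported.

- **Rod:** I gripped it at its middle, lowered it until the wrist force showed contact, then released it. The last wrist view puts it about 0.7 mm from my measured `v_seat`. It is aligned with the fixture to within 0.1°, and its top reads 59 mm (59 expected).
- **Strap:** I swept the knob round to the stop with loosely closed jaws. It reads -0.02 rad, which is shut within measurement error.
- **Robot:** The gripper is open and about 120 mm above everything it handled. Wrist forces stayed under about 8 N in all the readings I took.

One small disagreement: the rod touched down with the tool about 1 mm lower than I had predicted, which is within the stated 2 mm calibration error. No check failed.

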